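# Open a handleless bench cupboard by its push-to-open catch

### The job

Open the wider of the two plywood cupboards, so that the bottle inside can be reached: both have handleless push-to-open doors. With your fingertips, push its door in near the free (right-hand) edge until the catch lets go, back off so that the spring swings it ajar by itself, then push it wide open from behind, about square to the cupboard or farther. Do not grip the door, leave the narrower cupboard shut, and leave the bottles, tools and offcuts where they are.

Things in the scene. Friction and masses are not known exactly. Their poses are not given: they have to be found in the camera images.
- wide_cupboard: the wider plywood cupboard, fixed to the bench: 170 mm wide, 100 mm deep, 160 mm high. Origin at the centre of its underside on the bench; x points into the cupboard (away from the door), y to its left, z up. A handleless light wood door covers its front, from 45 to 158 mm above the bench, hinged upright at the left (+y), where steel hinge barrels show; it clears the flat tools in front
- wide_door (a joint): door angle, rad: 0 shut (reads up to 0.005 at rest), positive open (free edge towards the robot), stop 1.75; pressed in it goes negative (stop -0.035). About 3 mm in at the press point (3 to 5 N) frees the catch; as the finger backs away a spring swings it out in about 1 s to about 0.6, where the spring ends. Beyond that it turns freely with light damping and stays where it is left
- wide_press (a point): a good place to press: on the front face of the wide door, 28 mm from its free edge and 35 mm below the cupboard's top (125 mm above the bench). Both faces of the door carry a flat panel that begins 8 to 12 mm from its edges; pressing on both panels at once counts as gripping
- wide_hinge (a point): point on the wide door's upright hinge axis, in the plane of the door's back, 125 mm above the bench. The door is 166 mm wide from here to its free edge, 15 mm thick, plus a 2 mm back panel. Ajar at 0.6 rad, the wedge behind it is open from above: about 90 mm from carcass to door at 135 mm from the hinge
- wide_edge (a point): point on the back corner of the wide door's free edge, 125 mm above the bench
- narrow_cupboard: the narrower plywood cupboard, fixed to the bench: 120 mm wide, otherwise like the wide one (same height, depth, door edge heights and hinge side). To be left shut. The two may stand either way round, at least 25 mm apart
- narrow_door (a joint): angle of the narrow cupboard's door, rad: 0 shut, positive open; it has the same kind of catch
- brush: paint brush with orange handle, 195 mm long, 13 mm thick, lying flat in front of the cupboards; origin at the centre of the underside
- red_screwdriver: screwdriver with red handle, 205 mm long, lying near the front edge of the bench; origin at the centre of the underside
- glue_bottle: white glue bottle with blue tip, 42 x 58 x 172 mm, standing at the right; origin at the centre of the underside
- orange_bottle: small orange screw bottle with a red cap, 40 mm across, 68 mm high, standing inside the wide cupboard at least 25 mm behind the door, hidden until it opens; origin at the centre of its underside. To be left there
- short_block: small wood offcut, 50 x 90 x 18 mm, lying flat in front of the cupboards; origin at the centre of the underside
- long_block: wood offcut, 42 x 140 x 24 mm, lying flat near the front edge of the bench; origin at the centre of the underside
- measure: yellow and black tape measure, 34 x 94 x 62 mm, standing at the right; origin at the centre of the underside

How it is judged:
By the outcome, as a careful person would: the job done as asked, in the order asked, and still so for the second after the job is handed in, with the robot touching nothing.
It also fails if it takes over 48 s, if anything falls off the work surface, if the arm or the gripper's body presses on something with over 40 N, if the wrist force passes 120 N, or if a joint passes its speed limit or range.

### The arm

A 6-joint arm with a two-finger parallel gripper is mounted at the origin on a cart in front of the work surface, level with it; the furniture and walls round the work are solid. World frame = base frame: x ahead of the robot, y to its left, z up, the work surface at z = 0. Lengths are in m, angles in rad, forces in N, time in s.
With the tool pointing down it reaches from about 0.35 to 1 m from the base axis. Payload 7.1 kg.
Tool frame: the origin (TCP) lies at the very end of the fingers, on their centre line; the grasp point (between the pads) lies 19 mm behind it; z points along the fingers, y is the line along which they close (so a half turn about z gives the same grasp; the last joint's range is limited). The gripper opens to 85 mm and grips with 20 to 120 N. Pads are 22 mm wide; open, the fingers measure 114 mm over their backs; the gripper's body (76 mm by 85 mm) begins 54 mm behind the grasp point. The pads swing forward as they close: fully open they stand 13 mm farther back than shut.
Start: joints at [-1.242, 0.423, 1.63, -0, 1.089, -0.019], TCP at [0.213, -0.588, 0.231] pointing down, gripper open.
Joint ranges: [-3, 3], [-0.9, 2.11], [0.09, 2.58], [-1.31, 4.45], [0.11, 2.69], [-2.54, 2.54]. Speed limits (rad/s): [2.39, 2.39, 3.01, 3.14, 3.14, 3.14].

### API

Orientations are given as a unit quaternion [x, y, z, w].
In Python, from rig import bot gives the robot as it stands. Calls block until the motion is done:
- bot.goto(position, orientation): joint-space move of the TCP to a pose.
- bot.servo_line(position, rot=None, velocity=0.15, stop_force=None): straight line of the TCP; rot=None keeps the orientation; velocity is the mean speed in m/s. With stop_force (N) it stops when the force on the tool has changed by that much, and returns True; else False.
- bot.movej(angles): joint-space move.
- bot.move_gripper(opening, force=None): finger opening in m; force is the grip in N (None keeps the last); returns when the fingers have stopped.
- bot.hold(seconds).
- bot.ik(position, orientation): joint angles nearest the present ones, or None.
- bot.read_state(): the state.
- bot.grab_frame(name): name is "side" or "top"; returns the picture (384x512x3 uint8, red, green, blue); there is no depth.
- bot.get_calibration(name): a dict with "camera_matrix" (3x3 intrinsics, pixels), "xyz" and "rotation" of the camera in the world. Camera axes: x right, y up, looking along -z (the intrinsics and any distortion apply to the point x, -y, -z); pixel columns grow to the right and rows downward; lengths in m; the calibration is good to about 2 mm. A picture is of the moment at which its call begins. get_calibration takes no time and is no camera call.
A pose or a line that the arm cannot do raises bot.Unreachable and nothing moves.
- bot.finish_job(): hands the job in; it is judged then, once.
The state is a dict: "time": time; "joint_pos": joint angles; "qd": joint speeds; "effort": joint torques, N m; "tool_pos": TCP position; "ee_rot": TCP orientation; "contact_force": force on the tool from outside, world axes, zero at the start; "moment": the same for the moment, N m; "grip_width": finger opening in m; "gripper_force": force on a finger pad.
Only numpy, scipy, OpenCV 4.12 (cv2) and the standard library are available. Lean on these libraries where they do the work, as an engineer would, in place of code of your own. Each camera call takes 0.05 s, during which the arm holds its last target. There are 200 camera calls.

## Working session

There is one attempt and no reset: what is moved stays moved. The work goes in short steps, each a Python script; the robot and the scene stay as the last script left them, time stands still between calls to the robot, and variables do not carry over. Pictures are saved under pics/ and viewed, at most 10 in all, crops included, and the job is handed in when it is done.

```bash
mkdir -p pics; ls; python3 - <<'E'
from rig import bot
import cv2,json
for n in("top","side"):
    cv2.imwrite(f"pics/{n}0.png",bot.grab_frame(n)[:,:,::-1]); print(n,bot.get_calibration(n))
s=bot.read_state(); print(s["time"],s["ee_rot"],s["tool_pos"],s["grip_width"])
E
```

```text
pics
top {'camera_matrix': array([[407.09386294,   0.        , 255.60154056],
       [  0.        , 407.09386294, 193.73938957],
       [  0.        ,   0.        ,   1.        ]]), 'xyz': array([0.29432611, 0.05827457, 1.04437703]), 'rotation': array([-0.08187763,  0.08772821,  0.71249426, -0.69134054])}
side {'camera_matrix': array([[357.54431227,   0.        , 256.54866353],
       [  0.        , 357.54431227, 184.45265363],
       [  0.        ,   0.        ,   1.        ]]), 'xyz': array([0.50520198, 0.73241579, 0.68898642]), 'rotation': array([-0.00118409,  0.41167444,  0.91132822,  0.00190577])}
0.1 [ 9.84917519e-01  1.73023030e-01 -1.07414589e-04 -7.06622378e-04] [ 0.21286204 -0.58708013  0.23059489] 0.08504987265139935
```

View pics/top0.png

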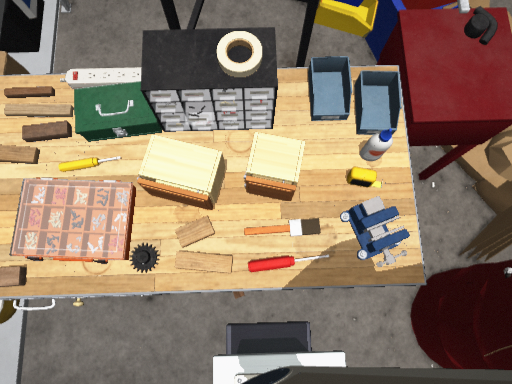

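View pics/side0.png

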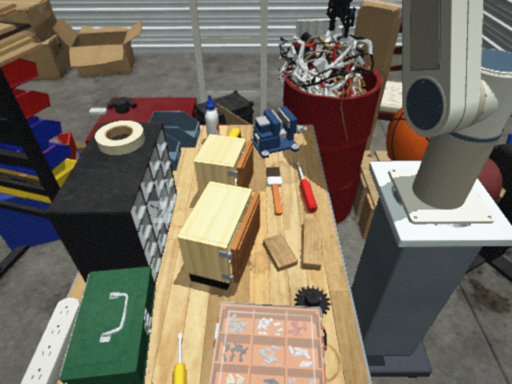

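The top view shows the wide cupboard at left (roof about (150,137)–(215,200)) and the narrow one at right (250,133)–(305,190). Both doors face the robot. I'll zoom in on the corners.

```bash
python3 - <<'E'
import cv2
a=cv2.imread("pics/top0.png")[125:215,130:250]; b=cv2.imread("pics/side0.png")[175:290,170:290]
cv2.imwrite("pics/ctop.png",cv2.resize(a,None,fx=6,fy=6,interpolation=cv2.INTER_CUBIC))
cv2.imwrite("pics/cside.png",cv2.resize(b,None,fx=5,fy=5,interpolation=cv2.INTER_CUBIC))
E
```

```text
(no output)
```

View pics/ctop.png

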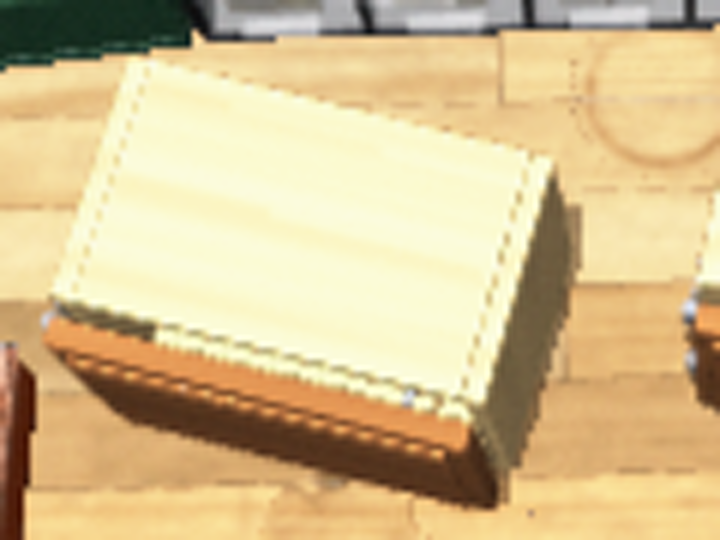

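View pics/cside.png

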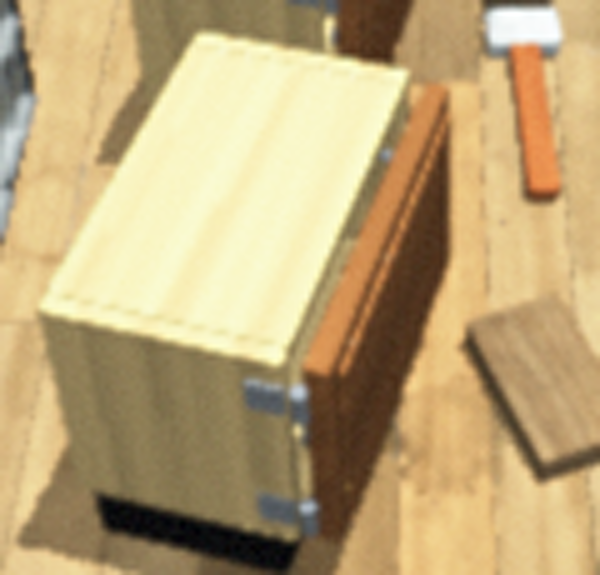

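```bash
cat >h.py <<'E'
from rig import bot
import numpy as np
from scipy.spatial.transform import Rotation as R
def proj(n,P):
    c=bot.get_calibration(n); p=R.from_quat(c["rotation"]).inv().apply(np.atleast_2d(P)-c["xyz"])*[1,-1,-1]
    q=p@c["camera_matrix"].T; return q[:,:2]/q[:,2:]
def ray(n,uv,z):
    c=bot.get_calibration(n); d=np.linalg.solve(c["camera_matrix"],np.r_[uv,1])*[1,-1,-1]
    d=R.from_quat(c["rotation"]).apply(d); return c["xyz"]+d*(z-c["xyz"][2])/d[2]
E
python3 - <<'E'
from h import *
from scipy.optimize import least_squares
T=np.array([[137,58],[552,158],[475,405],[52,300],[468,452],[45,338]])/6+[129.6,124.6]
S=np.array([[42,312],[200,35],[408,72],[282,362],[447,88],[325,375]])
S=S[[1,1,2,3,4,5]]/5+[169.6,174.6]; S[0]=np.array([42,312])/5+[169.6,174.6]
# order: BL,BR,FR,FL,door front top R, L
for n,U in(("top",T),("side",S)):
    P=np.array([ray(n,u,.16 if i<4 else .158) for i,u in enumerate(U)]); print(n,P[:,:2].round(4).tolist())
    print([round(float(np.linalg.norm(P[a]-P[b])),4) for a,b in((0,1),(2,3),(0,3),(1,2),(4,5))])
L=np.array([[.05,.085,.16],[.05,-.085,.16],[-.05,-.085,.16],[-.05,.085,.16]])
def f(q):
    P=R.from_rotvec([0,0,q[2]]).apply(L)+[q[0],q[1],0]
    return np.r_[proj("top",P)-T[:4],proj("side",P)-S[:4]].ravel()
s=least_squares(f,[.6,.1,0]); q=s.x; print(q,f(q).round(1))
for n,U in(("top",T),("side",S)):
  for i in (4,5): print(n,R.from_rotvec([0,0,-q[2]]).apply(ray(n,U[i],.158)-[q[0],q[1],0]))
# narrow roof
E
```

```text
top [[0.6599, 0.2821], [0.6144, 0.1224], [0.5179, 0.1522], [0.5634, 0.3112], [0.5005, 0.155], [0.5492, 0.3138]]
[0.166, 0.1654, 0.1008, 0.101, 0.1661]
side [[0.6569, 0.2836], [0.6118, 0.1215], [0.5175, 0.1471], [0.5632, 0.3083], [0.5004, 0.1554], [0.547, 0.3129]]
[0.1683, 0.1676, 0.0969, 0.0977, 0.1643]
[ 0.58792685  0.21599968 -0.27687287] [-0.9  0.3  0.8  0.7  1.9  0.5 -0.1  0.1 -1.3  0.2 -0.4 -0.3  0.4  0.3
 -0.   1.3]
top [-0.06748118 -0.08253921  0.158     ]
top [-0.06404036  0.08351345  0.158     ]
side [-0.06767107 -0.08219662  0.158     ]
side [-0.06586165  0.08205854  0.158     ]
```

```bash
cat >>h.py <<'E'
Q=[0.5879,0.2160,-0.2769]
def W(x,y,z): return R.from_rotvec([0,0,Q[2]]).apply([x,y,0])+[Q[0],Q[1],z]
def down(yaw,t=0): return (R.from_euler("z",Q[2]+yaw)*R.from_euler("y",-t)*R.from_euler("x",np.pi)).as_quat()
H=np.array([-.051,.083])
def back(th,r,off,z): # point r along the door from the hinge, off behind its back plane
    d=np.array([-np.sin(th),-np.cos(th)]); n=np.array([np.cos(th),-np.sin(th)])
    return W(*(H+r*d+off*n),z)
E
python3 - <<'E'
from h import *
o=down(0,.17)
for x,z in((-.13,.28),(-.115,.122),(-.075,.122),(-.2,.135),(-.2,.26)): print(W(x,-.055,z).round(3),np.round(bot.ik(W(x,-.055,z),o),2))
for th in(.3,.6,.9,1.2,1.5,1.65): print(back(th,.115,.016,.11).round(3),[None if (q:=bot.ik(back(th,.115,.016,.11),down(a))) is None else np.round(q,2) for a in(-.6,-1)])
for u in((130,180),(133,258),(145,243),(190,245)): print(ray("top",u,.04).round(3))
print("edge 1.65",back(1.65,.166,0,.05), back(1.65,.166,-.02,.05))
E
```

```text
[0.448 0.199 0.28 ] [ 0.46  0.11  1.95 -0.14  0.96  2.38]
[0.462 0.195 0.122] [ 0.44  0.37  2.06 -0.2   0.59  2.45]
[0.501 0.184 0.122] [ 0.39  0.41  1.99 -0.18  0.61  2.38]Traceback (most recent call last):
  File "<stdin>", line 3, in <module>
    return _wrapfunc(a, 'round', decimals=decimals, out=out)
    return _wrapit(obj, method, *args, **kwds)
    result = getattr(arr, method)(*args, **kwds)
TypeError: unsupported operand type(s) for *: 'NoneType' and 'float'
```

```bash
sed -i 's/R.from_euler("x",np.pi)).as_quat/R.from_euler("y",np.pi)).as_quat/' h.py
python3 - <<'E'
from h import *
r=lambda q: None if q is None else np.round(q,2).tolist()
for t in(0,.17):
  o=down(0,t)
  for x,z in((-.13,.28),(-.115,.122),(-.075,.122),(-.16,.122),(-.18,.122),(-.2,.135),(-.2,.26)): print(t,W(x,-.055,z).round(3),r(bot.ik(W(x,-.055,z),o)))
for th in(.3,.6,.9,1.2,1.5,1.65): print(th,back(th,.115,.016,.11).round(3),[r(bot.ik(back(th,.115,.016,.11),down(a))) for a in(-.6,-1)])
for u in((130,180),(133,258),(145,243),(190,245)): print(ray("top",u,.04).round(3))
print("edge 1.65",back(1.65,.166,0,.05), back(1.65,.166,-.02,.05))
E
```

```text
0 [0.448 0.199 0.28 ] [0.39, 0.16, 1.87, -0.0, 1.1, -0.9]
0 [0.462 0.195 0.122] [0.37, 0.41, 1.97, -0.0, 0.76, -0.92]
0 [0.501 0.184 0.122] [0.33, 0.45, 1.91, -0.0, 0.79, -0.96]
0 [0.419 0.207 0.122] [0.43, 0.37, 2.05, -0.0, 0.72, -0.86]
0 [0.4   0.212 0.122] [0.46, 0.35, 2.08, -0.0, 0.71, -0.83]
0 [0.38  0.218 0.135] [0.49, 0.31, 2.1, -0.0, 0.73, -0.8]
0 [0.38  0.218 0.26 ] [0.49, 0.1, 2.0, -0.0, 1.04, -0.8]
0.17 [0.448 0.199 0.28 ] [0.46, 0.11, 1.95, -0.14, 0.96, -0.76]
0.17 [0.462 0.195 0.122] [0.44, 0.37, 2.06, -0.2, 0.59, -0.69]
0.17 [0.501 0.184 0.122] [0.39, 0.41, 1.99, -0.18, 0.61, -0.76]
0.17 [0.419 0.207 0.122] [0.51, 0.34, 2.12, -0.22, 0.57, -0.6]
0.17 [0.4   0.212 0.122] [0.54, 0.32, 2.15, -0.23, 0.57, -0.56]
0.17 [0.38  0.218 0.135] [0.58, 0.28, 2.17, -0.23, 0.59, -0.53]
0.17 [0.38  0.218 0.26 ] [0.58, 0.05, 2.06, -0.16, 0.92, -0.62]
0.3 [0.512 0.205 0.11 ] [[0.36, 0.49, 1.87, -0.0, 0.78, -0.34], [0.36, 0.49, 1.87, -0.0, 0.78, 0.06]]
0.6 [0.483 0.224 0.11 ] [[0.41, 0.47, 1.91, -0.0, 0.76, -0.28], [0.41, 0.47, 1.91, -0.0, 0.76, 0.12]]
0.9 [0.461 0.251 0.11 ] [[0.48, 0.46, 1.93, -0.0, 0.75, -0.22], [0.48, 0.46, 1.93, -0.0, 0.75, 0.18]]
1.2 [0.449 0.283 0.11 ] [[0.54, 0.46, 1.92, -0.0, 0.76, -0.15], [0.54, 0.46, 1.92, -0.0, 0.76, 0.25]]
1.5 [0.446 0.318 0.11 ] [[0.6, 0.48, 1.88, -0.0, 0.78, -0.1], [0.6, 0.48, 1.88, -0.0, 0.78, 0.3]]
1.65 [0.448 0.335 0.11 ] [[0.62, 0.5, 1.85, -0.0, 0.79, -0.07], [0.62, 0.5, 1.85, -0.0, 0.79, 0.33]]
[0.586 0.366 0.04 ]
[0.388 0.35  0.04 ]
[0.424 0.322 0.04 ]
[0.415 0.212 0.04 ]
edge 1.65 [0.40594731 0.3676522  0.05      ] [0.41291981 0.38639745 0.05      ]
```

```bash
python3 - <<'E'
from h import *
import cv2
o=down(0,.17)
bot.move_gripper(0.0)
bot.goto(W(-.15,-.055,.28),o)
bot.servo_line(W(-.115,-.055,.122),velocity=.15)
s=bot.read_state(); print(s["time"],s["contact_force"].round(1) if hasattr(s["contact_force"],"round") else s["contact_force"])
hit=bot.servo_line(W(-.060,-.055,.122),velocity=.025,stop_force=12)
s=bot.read_state(); p=R.from_rotvec([0,0,-Q[2]]).apply(np.array(s["tool_pos"])-[Q[0],Q[1],0]); print(hit,p,s["contact_force"],s["time"])
bot.servo_line(W(-.19,-.055,.13),velocity=.12)
cv2.imwrite("pics/top1.png",bot.grab_frame("top")[:,:,::-1][90:290,80:340].repeat(3,0).repeat(3,1))
s=bot.read_state();print(s["time"],s["contact_force"])
E
```

```text
4.9833 [-0.6  0.2 -0.4]
True [-0.07659669 -0.05593358  0.12126898] [-2.54441763  0.96262891  1.04189163] 6.4583
7.6083 [ 0.30725169 -0.0423087  -1.48347172]
```

View pics/top1.png

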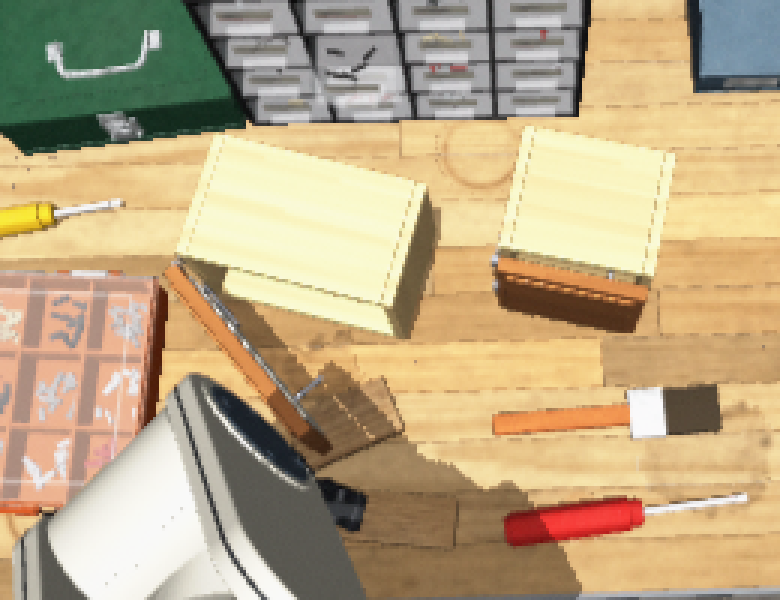

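The door stands ajar (free edge at crop (327,432), hinge at (172,262)), with a catch stud on its back about 134 mm from the hinge. The narrow door is still shut. I'll go in behind the door at 106 mm from the hinge, clear of the stud.

```bash
python3 - <<'E'
from h import *
import cv2
c=lambda u:np.array(u)/3+[79.67,89.67]
a,b=ray("top",c((182,262)),.158),ray("top",c((330,432)),.158)
d=R.from_rotvec([0,0,-Q[2]]).apply(b-a); th=np.arctan2(-d[0],-d[1]); print("theta",th,np.linalg.norm(d))
r=.106
bot.servo_line(W(-.19,-.055,.29),velocity=.25)
bot.goto(back(.6,r,.034,.25),down(-.4))
print(bot.servo_line(back(.6,r,.034,.118),velocity=.12,stop_force=10),bot.read_state()["time"])
for t in np.arange(.7,1.66,.19):
    hit=bot.servo_line(back(t,r,.013,.118),down(-t),velocity=.09,stop_force=15)
    s=bot.read_state(); print(round(t,2),hit,np.round(s["contact_force"],1),s["time"])
    if hit: break
cv2.imwrite("pics/side2.png",bot.grab_frame("side")[:,:,::-1])
E
```

```text
theta 0.5893926731601054 0.17363084141012855
False 10.2083
0.7 False [1.2 0.3 0.2] 10.7083
0.89 False [0.3 0.5 0.9] 11.0833
1.08 False [0.1 0.3 0.3] 11.4583
1.27 False [-0.   1.   0.1] 11.8333
1.46 False [-0.9 -0.5 -0. ] 12.2083
1.65 False [-0.2 -0.1 -0.8] 12.5833
```

View pics/side2.png

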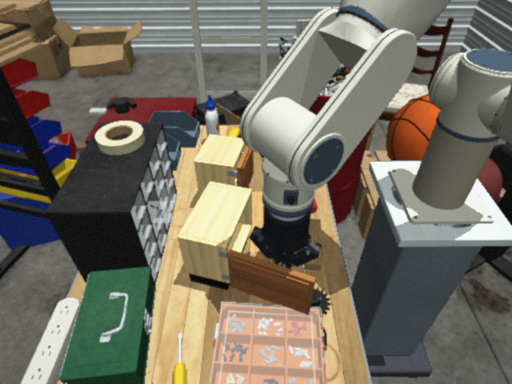

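The door is wide open, about square, with its edge running from (228,252) to (313,285). I'll back off, lift and check.

```bash
python3 - <<'E'
from h import *
import cv2
bot.servo_line(back(1.65,.106,.05,.118),velocity=.08)
bot.servo_line(back(1.65,.106,.05,.3),velocity=.2)
bot.goto([.40,-.15,.33],down(-.6))
bot.hold(.3)
cv2.imwrite("pics/top3.png",bot.grab_frame("top")[:,:,::-1][90:290,80:340].repeat(3,0).repeat(3,1))
print(bot.read_state()["time"],bot.read_state()["contact_force"])
E
```

```text
16.4 [0.24010572 1.13557521 0.47973354]
```

View pics/top3.png

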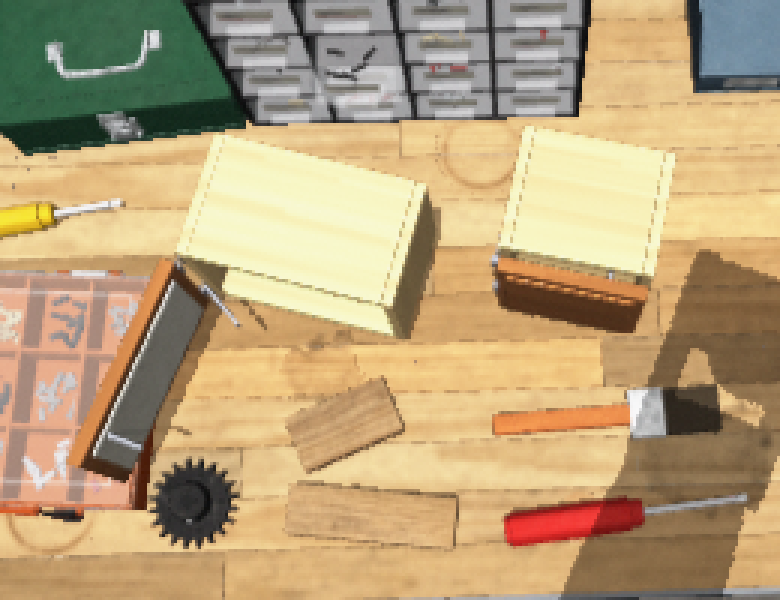

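The wide door stands past square, from (175,262) to (85,465). The narrow door is shut, the offcuts and tools haven't moved, and the arm is clear.

```bash
python3 -c "
from rig import bot
print(bot.finish_job())"
```

```text
the job is handed in; nothing more can be done
None
```

The wide cupboard's door was pressed, sprang ajar, and was pushed open past square; the narrow one stayed shut, the tools and offcuts looked undisturbed in the final picture (the bottles were not in view), and the job was handed in at about 16 s.

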